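# Refill a marker on the tilted dock of a study desk

## Robot

A 6-joint arm with a two-finger parallel gripper is mounted at the origin on the work surface. World frame = base frame: x ahead of the robot, y to its left, z up, the work surface at z = 0. Lengths are in mm, angles in degrees, forces in N, time in s.
With the tool pointing down it reaches from about 300 to 850 mm from the base axis. Payload 4.2 kg.
Tool frame: the origin (TCP) lies at the very end of the fingers, on their centre line; the grasp point (between the pads) lies 19 mm behind it (env.grasp_offset is the distance from the TCP to the grasp point, in mm); z points along the fingers, y is the line along which they close (so a half turn about z gives the same grasp; the last joint's range is limited). The gripper opens to 91 mm and grips with 3 to 60 N. Pads are 32 mm wide; open, the fingers measure 118 mm over their backs; the gripper's body (76 mm by 178 mm) begins 60 mm behind the grasp point.
Start: joints at [75.516, 18.312, 89.639, -0, 72.044, -1.146], TCP at [132.656, 559.507, 189.476] pointing down, gripper open.
Joint ranges: [-177.97, 177.97], [-48.28, 115.42], [12.27, 149.76], [-77.06, 257.06], [2.81, 150.46], [-146.56, 146.56]. Speed limits (degrees/s): [147.25, 147.25, 180, 180, 180, 180].

## Interface

Orientations are given as [roll, pitch, yaw] about the fixed x, y, z axes, in that order (R = Rz(yaw) Ry(pitch) Rx(roll)).
In Python, from workcell import env gives the robot as it stands. The module is installed in compiled form; this text tells all that it offers.
- The arm moves only by the tool send_rows, never from a script. Its argument "motion" is a list of rows, each an object of numbers: "tx", "ty", "tz": the shift along the tool's x, y, z in units of 500 mm (1.0 is 500 mm); "rx", "ry", "rz": the turn, a rotation vector about the tool's x, y, z in units of 30 degrees (1.0 is 30 degrees); "gripper": the closure, from -1 (fully open) to 1 (shut). In form: [{"tx": .., "ty": .., "tz": .., "rx": .., "ry": .., "rz": .., "gripper": ..}, ...]. A call has 1 to 12 rows; each row shifts and turns the commanded pose from where the row before left it, along the tool's axes as they then stand; what a row does not reach is not made up. A row lasts 1/8 s, in which the tool goes at most 62.5 mm and 10.7 degrees, less where a joint would pass 70% of its speed; a pose out of reach is approached as far as the arm can. A call with a number of a shift or a turn outside -1 to 1 is refused whole. A call with a gripper value outside its range is refused whole. The fingers move at their own pace and stop on an object; "grip_force" is the grip in N (left out, the last holds). Time passes only in rows, so rows that do not move let the fingers close. It gives the time, the measured TCP pose, the force, the opening and the grip force at its end, in the units of the state.
- env.state(): the state, without advancing time (a new reading comes with each control period).
- env.grab_frame(name): name is "scene" or "top"; returns a dict with "frame" (420x560x3 uint8, red, green, blue), "vertical_fov" (degrees; the focal length in pixels is half the picture's height over the tangent of half this angle, whatever the lens; pixels are square), "cx", "cy" (the principal point, pixels), "k1" (the pictures are not rectified: a ray, as slopes to the right and down, at radius r is drawn at 1 + k1 r^2 times it, then the intrinsics apply), "rvec" (rotation vector, rad) and "tvec" (3), from world to camera coordinates, as OpenCV has them. Camera axes: x right, y down, z forward; pixel columns grow to the right and rows downward; lengths in mm; the calibration is good to about 2 mm. A picture is of the moment at which its call begins. There is no depth.
- env.job_done(): hands the job in; it is judged then, once.
The state is a dict: "time_s": time; "qpos": joint angles; "qvel": joint speeds; "effort": joint torques, N m; "ee_pos": TCP position; "ee_rot": TCP orientation; "force": force on the tool from outside, world axes, zero at the start; "torque": the same for the moment, N m; "gripper_width": finger opening in mm; "gripper_force": force on a finger pad.
Only numpy, scipy, OpenCV 4.12 (cv2) and the standard library are available. Lean on these libraries where they do the work, as an engineer would, in place of code of your own. Each camera call takes 0.05 s, during which the arm holds its last target. There are 200 camera calls.

## Task

First clear the leftovers of the last refill: put the red marker cap in the white tray and the empty refill cartridge in the orange tray. Then lift the red marker out of its grey stand, press its steel coupler foot squarely onto the tilted brass nipple of the refill dock until the two catches snap in over it and it sits on the dock, and keep holding the marker down against the nipple's spring: the job finishes while you still grip and press it. Leave everything else on the desk where it is.

Things in the scene. Friction and masses are not known exactly. Their poses are not given: they have to be found in the camera images.
- marker_grip (a point): Refillable red marker, 98 mm tall, 50 to 100 g, upright in the grey stand. Point on its axis, 56 mm above the mouth of its coupler foot, 42 mm below its top: a good place to grip. z up along the marker to its nib; x and y square to the flats of the body, 28 x 28 mm from 26 to 90 mm above the mouth; pinch across x or y. It fits the dock at any turn about its axis.
- marker_mouth (a point): Centre of the open mouth at the very foot of the marker's steel coupler, z as above. The coupler is 30 mm in diameter and 14 mm long with a bore 16 mm wide and 12 mm deep, open downward; above it a black neck 23 mm in diameter and 12 mm long, then the square body.
- stand: Grey marker stand, 70 x 70 x 22 mm, fixed; origin at the centre of its underside. The marker's foot stands in a round socket 12 mm deep and 35 mm wide, so the marker's mouth is 10 mm above the desk and it must be lifted 12 mm to come clear.
- head: Tilted orange head, 54 mm in diameter, of the white refill dock (base 115 x 100 mm), fixed. Origin: centre of its round seat face, 70 mm above the desk. z: out of the face along the nipple's axis, 0.35 rad from vertical, leaning roughly to the robot; y horizontal. At y = 27 to 35 mm either side, grey posts rise 24 mm above the seat and carry the catches.
- nipple (a joint): How far (m) the brass nipple is pushed in along the head's -z: 0 free, 0.012 at most. 10 mm in diameter, tapered tip 24 mm above the seat when free; spring 1 N + 0.7 N per mm. With the marker's mouth on the seat the bore's bottom has pushed it in 12 mm; about 9.5 N then pushes back, enough to throw the marker off past the catches if let go.
- catch_a (a joint): Spring catch on the head's +y side (m): 0 fully in (also with no marker there), grows outward. Its steel nose points at the axis, 18 mm above the seat, 11.5 mm from the axis. The coupler spreads it 3.5 mm on the way down (about 5 N of push for both); over the last 4 mm it snaps back in over the coupler's upper edge.
- catch_b (a joint): The same catch on the head's -y side.
- cap_center (a point): Red marker cap with a white band, an upright cylinder 26 mm in diameter and 36 mm high, about 25 g; point at its centre, 18 mm up.
- refill_center (a point): Empty refill cartridge, white with a red band and a black nozzle, lying on the desk: 70 mm long along its x (body 56 x 22 x 22 mm from x = -35 to +21 mm, then the nozzle, 12 mm in diameter), about 30 g; point at the middle of its length, 11 mm up.
- tray_white: White open tray for caps, 130 (x) x 150 (y) x 40 mm high, walls and floor 4 mm, fixed; origin at the centre of its underside.
- tray_orange: Orange open tray for empty cartridges, same size and origin as the white one, fixed.
- cap: The same red cap; origin at the centre of its underside.
- refill: The same cartridge; origin under the middle of its length, on its underside.
- marker: The same marker; origin at the centre of its mouth, z up along it.
- eraser: Blue eraser, 45 x 22 x 14 mm: leave it alone. Origin under its centre.
- glue: Yellow glue stick, standing, 26 mm in diameter and 85 mm high: leave it alone. Origin under its centre.
- notes: Yellow block of notes, 75 x 75 x 20 mm: leave it alone. Origin under its centre.
- mug: Blue mug, 84 mm wide and 95 mm high: leave it alone. Origin under its centre.

How it is judged:
By the outcome, as a careful person would: the job done as asked, in the order asked, and still so for the second after the job is handed in, while the arm keeps its last pose, push and grip.
It also fails if it takes over 70 s, if anything falls off the work surface, if the arm or the gripper's body presses on something with over 40 N, if the wrist force passes 120 N, or if a joint passes its speed limit or range.

## Working session

There is one attempt and no reset: what is moved stays moved. The work goes in short steps, Python scripts to look and compute and a tool call to move; the robot and the scene stay as the last step left them, time stands still between calls to the robot, and variables do not carry over. Pictures are saved under pics/ and viewed, at most 10 in all, crops included, and the job is handed in when it is done.

Besides the shell and the picture viewer there is one more tool, called after "Call:" as name(argument=value, ...), one argument or row to a line, values as JSON. send_rows: Moves the arm, as the interface text tells. Shifts and turns lie within -1 to 1; 1 stands for 500 mm of shift or 30 degrees of turn. Its arguments: {"type":"object","properties":{"motion":{"type":"array"},"grip_force":{"type":"number"}},"required":["motion"]}

```bash
mkdir -p pics
cat > h.py <<'E'
import numpy as np, cv2
from workcell import env
from scipy.spatial.transform import Rotation as R
def grab(n,save=None):
    d=env.grab_frame(n)
    if save: cv2.imwrite('pics/'+save,d['frame'][:,:,::-1])
    return d
def cam(d):
    f=d['frame'].shape[0]/2/np.tan(np.radians(d['vertical_fov'])/2)
    K=np.array([[f,0,d['cx']],[0,f,d['cy']],[0,0,1.]])
    return K,np.array([d['k1'],0,0,0,0.]),np.array(d['rvec'],float),np.array(d['tvec'],float)
def ray(d,uv):
    K,D,r,t=cam(d); M=cv2.Rodrigues(r)[0]
    p=cv2.undistortPoints(np.array([[uv]],float),K,D)[0,0]
    v=M.T@np.array([p[0],p[1],1]); return -M.T@t, v/np.linalg.norm(v)
def onz(d,uv,z):
    o,v=ray(d,uv); return o+v*(z-o[2])/v[2]
def proj(d,P):
    K,D,r,t=cam(d); return cv2.projectPoints(np.array(P,float).reshape(-1,1,3),r,t,K,D)[0][:,0]
def tri(a,ua,b,ub):
    o,v=ray(a,ua);p,w=ray(b,ub)
    s=np.linalg.lstsq(np.c_[v,-w],p-o,rcond=None)[0]
    A,B=o+v*s[0],p+w*s[1]; return (A+B)/2,np.linalg.norm(A-B)
def blobs(d,lo,hi,mn=30):
    h=cv2.cvtColor(d['frame'],cv2.COLOR_RGB2HSV)
    m=cv2.inRange(h,np.array(lo),np.array(hi))
    n,l,s,c=cv2.connectedComponentsWithStats(m)
    return [(s[i].tolist(),c[i].round(1).tolist()) for i in range(1,n) if s[i][4]>mn]
E
python3 - <<'E'
from h import *
for n in ('scene','top'):
    d=grab(n,n+'0.png'); print(n,cam(d)[0][0,0],d['k1'],ray(d,(280,210)))
print(env.state())
E
```

```text
scene 459.9986475898292 0.04208301542978278 (array([ 944.00756082, -577.59295295,  910.90810853]), array([-0.31218387,  0.54330731, -0.77933202]))
top 517.1150667402346 -0.13847311992003247 (array([ 394.6024155 ,  -27.45049053, 1324.14062546]), array([ 0.17149538, -0.01078725, -0.98512587]))
{'time_s': 0.1, 'qpos': array([ 7.55155981e+01,  1.83487851e+01,  8.96986877e+01, -1.48109099e-03,
        7.20432787e+01, -1.14711818e+00]), 'qvel': array([-0.06774158, -0.08004576, -0.18100542, -0.02911016,  0.06121454,
        0.02127794]), 'effort': array([ 7.14991020e-04, -4.13330233e+01, -2.32509005e+01,  7.31147826e-02,
        4.21978743e-02, -6.56029079e-05]), 'ee_pos': array([132.54226907, 559.0222887 , 188.70122274]), 'ee_rot': array([-1.79909238e+02, -4.08874102e-04,  1.66663174e+02]), 'force': array([-0.22660153,  0.19266754, -0.59893465]), 'torque': array([-0.02016398,  0.03244457,  0.05762811]), 'gripper_force': 0.0, 'gripper_width': 91.29647547340369}
```

View pics/scene0.png

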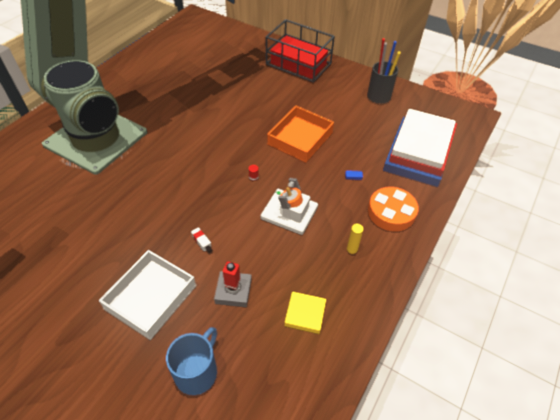

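View pics/top0.png

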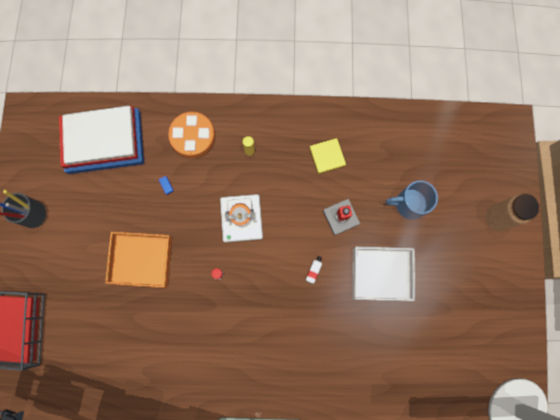

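The scene view shows the cap at (253,171), the cartridge (201,239), the marker (232,278), the dock (290,205), the orange tray (300,132) and the white tray (148,293). In the top view they are at (217,273), (314,269), (345,213), (240,217), (138,260) and (384,273). Measuring next.

Run:
```python
from h import *
s=grab('scene');t=grab('top')
def hsv(d): return cv2.cvtColor(d['frame'],cv2.COLOR_RGB2HSV)
for n,d in(('s',s),('t',t)):
    print(n,'red',[b for b in blobs(d,(0,200,120),(4,255,255),15)+blobs(d,(172,150,110),(180,255,255),15)])
    print(n,'orange',[b for b in blobs(d,(6,200,150),(14,255,255),40)])
    print(n,'white',[b for b in blobs(d,(0,0,170),(180,50,255),15) if 100<b[1][1]])
    print(n,'yel',[b for b in blobs(d,(22,150,100),(34,255,255),15)])
print('tray O',onz(t,(138,260),20),onz(s,(301,133),20),'W',onz(t,(384,273.5),20),onz(s,(149,293),20))
a=cv2.resize(t['frame'][180:300,200:360],None,fx=5,fy=5,interpolation=cv2.INTER_CUBIC)
cv2.imwrite('pics/tc.png',a[:,:,::-1])
a=cv2.resize(s['frame'][150:312,180:340],None,fx=3.7,fy=3.7,interpolation=cv2.INTER_CUBIC)
cv2.imwrite('pics/sc.png',a[:,:,::-1])
```

```text
s red [([282, 36, 38, 16, 219], [300.4, 43.7]), ([271, 43, 10, 11, 72], [276.7, 48.3]), ([283, 45, 15, 15, 158], [289.8, 52.1]), ([316, 49, 11, 14, 74], [320.9, 54.9]), ([299, 51, 16, 15, 162], [306.5, 58.1]), ([304, 70, 8, 7, 30], [308.1, 73.6]), ([249, 165, 9, 12, 95], [253.0, 170.2]), ([194, 231, 9, 7, 25], [198.0, 233.8]), ([223, 264, 16, 22, 188], [230.9, 274.9])]
s orange [([267, 106, 67, 56, 2185], [300.1, 133.1]), ([289, 194, 12, 12, 62], [296.0, 200.9]), ([369, 194, 47, 37, 355], [387.0, 220.9])]
s white [([356, 53, 204, 367, 44221], [489.6, 277.2]), ([393, 109, 62, 58, 2419], [423.9, 137.3]), ([131, 124, 11, 12, 53], [135.7, 130.5]), ([43, 134, 73, 37, 592], [71.1, 151.4]), ([287, 190, 10, 10, 44], [292.0, 194.8]), ([394, 190, 12, 10, 77], [399.2, 194.8]), ([261, 192, 57, 40, 966], [288.9, 212.6]), ([375, 194, 13, 10, 79], [381.1, 198.1]), ([401, 205, 13, 10, 84], [406.8, 209.4]), ([383, 208, 12, 10, 83], [388.4, 212.7]), ([191, 228, 9, 6, 26], [195.0, 230.5]), ([197, 235, 14, 12, 102], [203.2, 240.7]), ([99, 250, 95, 83, 3389], [147.5, 293.2])]
s yel [([352, 223, 11, 11, 9
[... 174 characters left out ...]
0]), ([173, 128, 10, 10, 98], [177.5, 132.4]), ([199, 128, 10, 10, 98], [203.5, 132.6]), ([185, 140, 10, 11, 101], [189.7, 144.9]), ([220, 194, 42, 48, 1257], [241.3, 218.8]), ([229, 208, 21, 14, 149], [239.3, 214.2]), ([355, 247, 60, 54, 3035], [383.3, 273.4]), ([310, 260, 12, 13, 102], [315.8, 266.2]), ([306, 276, 9, 7, 39], [310.0, 279.3]), ([494, 280, 66, 137, 2408], [540.9, 369.5]), ([491, 405, 30, 15, 257], [501.1, 413.9])]
t yel [([244, 145, 10, 10, 68], [249.0, 149.8]), ([5, 191, 23, 16, 64], [16.0, 199.0])]
tray O [484.17990107 315.5422583   20.        ] [490.78024516 316.96329329  20.        ] W [ 464.7515266  -308.59662441   20.        ] [ 468.02050737 -303.38728311   20.        ]
```

View pics/tc.png

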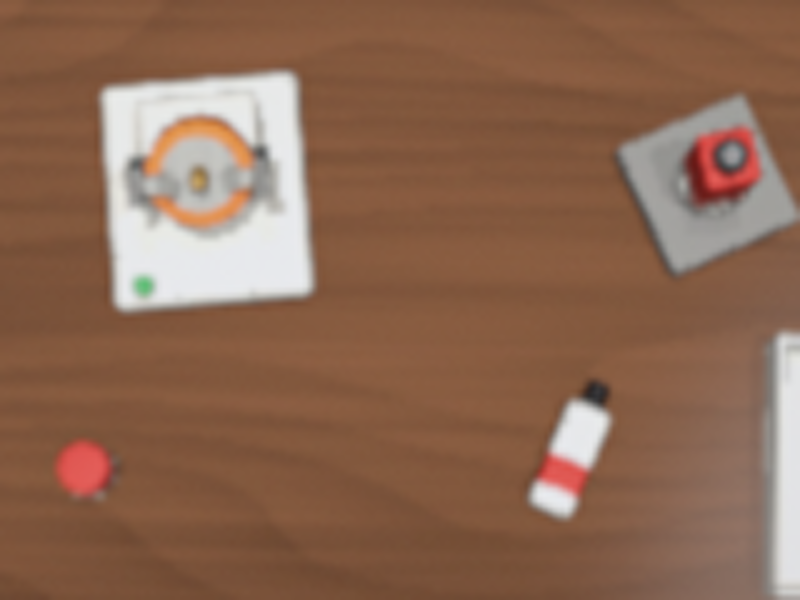

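View pics/sc.png

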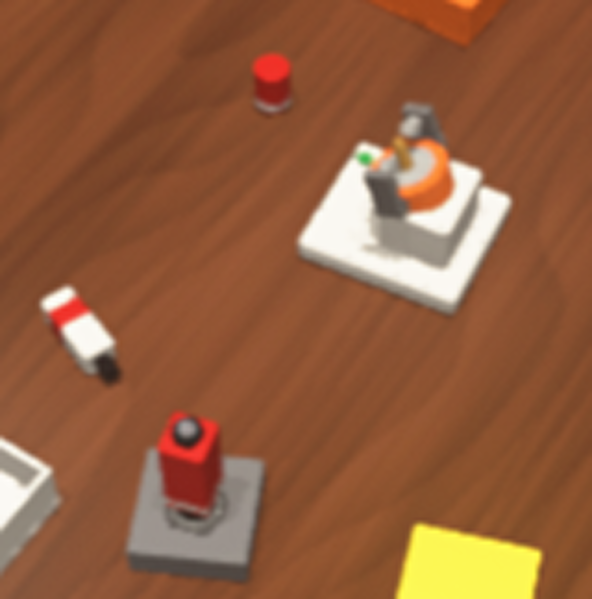

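The top crop shows the dock nipple at about (199,178), catches to the left and right, the cap disc at (84,469), the cartridge from (553,505) to (598,385), and the marker nib at (732,155). The scene crop shows nib (187,428) and nipple tip (402,140).

Run:
```python
from h import *
s=grab('scene');t=grab('top')
T=lambda u,v:((u+.5)/5-.5+200,(v+.5)/5-.5+180)
S=lambda u,v:((u+.5)/3.7-.5+180,(v+.5)/3.7-.5+150)
p=lambda *a:print(*[np.round(x,1) if not isinstance(x,str) else x for x in a])
p('cap',onz(t,T(84,469),36),onz(s,S(272,68),36))
h=cv2.cvtColor(t['frame'],cv2.COLOR_RGB2HSV)
m=cv2.inRange(h,(0,150,120),(8,255,255))|cv2.inRange(h,(170,150,120),(180,255,255))
n,l,st,c=cv2.connectedComponentsWithStats(m)
for i in range(1,n):
    if st[i][4]>20: p('red',st[i],c[i])
# cartridge
a,b=onz(t,T(553,505),11),onz(t,T(598,385),11); p('ref',a,b,(a+b)/2,np.linalg.norm(a-b),np.degrees(np.arctan2(*(b-a)[1::-1])))
a,b=onz(s,S(57,297),11),onz(s,S(110,370),11); p('ref s',a,b,(a+b)/2,np.linalg.norm(a-b),np.degrees(np.arctan2(*(b-a)[1::-1])))
p('nib',*tri(t,T(732,155),s,S(187,428)),onz(t,T(732,155),108),onz(s,S(187,428),108))
for q in[(618,153),(743,95),(800,213),(680,275)]:p('stand',onz(t,T(*q),22))
sc=[onz(s,S(*q),22) for q in[(150,450),(264,460),(247,562),(130,551)]];p('stand s',*sc,sum(sc)/4)
p('nipple tip',*tri(t,T(199,180),s,S(403,140)))
for z in(10,):
  cs=[onz(t,T(*q),z) for q in[(101,90),(296,73),(312,292),(116,310)]];p('dock',*cs,sum(cs)/4)
  cs=[onz(s,S(*q),z) for q in[(300,240),(360,144),(511,200),(449,306)]];p('dock s',*cs,sum(cs)/4)
p('marker body edges top z100',*[onz(t,T(*q),100) for q in[(695,141),(751,127),(761,173)]])
```

```text
cap [455.4 112.7  36. ] [460.4 115.3  36. ]
red [ 58 115  12  52 189] [ 60.6 142.2]
red [339 206  12  13  83] [344.2 212.7]
red [211 268  11  10  99] [216.  272.7]
red [307 271  11   8  38] [312.  274.2]
red [   0  296   25   66 1477] [ 10.8 327.4]
red [ 26 297   6  21  87] [ 28.6 307. ]
red [ 25 320   5  23  93] [ 26.9 330.8]
red [ 24 345   4  18  70] [ 25.5 353.5]
ref [ 444. -122.   11.] [ 505.3 -144.2   11. ] [ 474.6 -133.1   11. ] 65.1 -19.9
ref s [ 442.3 -112.6   11. ] [ 505.8 -140.2   11. ] [ 474.  -126.4   11. ] 69.2 -23.5
nib [ 610.3 -197.4  108.2] 4.5 [ 608.7 -199.   108. ] [ 611.8 -195.7  108. ]
stand [ 623.4 -152.4   22. ]
stand [ 655.3 -216.8   22. ]
stand [ 594.5 -246.1   22. ]
stand [ 561.2 -184.5   22. ]
stand s [ 566.3 -179.4   22. ] [ 628.5 -148.7   22. ] [ 657.8 -210.5   22. ] [ 596.5 -240.4   22. ] [ 612.3 -194.8   22. ]
nipple tip [595.6  58.9  93.6] 7.2
dock [652.2 114.8  10. ] [663.6  14.   10. ] [549.7   2.6  10. ] [538.  102.4  10. ] [600.9  58.5  10. ]
dock s [550.   12.5  10. ] [539.  107.4  10. ] [653.6 119.4  10. ] [662.2  18.4  10. ] [601.2  64.4  10. ]
marker body edges top z100 [ 616.5 -182.1  100. ] [ 624.  -209.4  100. ] [ 601.6 -214.2  100. ]
```

```bash
cat >> h.py <<'E'
def to(P,yaw=None,Rt=None):
    s=env.state(); Rc=R.from_euler('xyz',s['ee_rot'],degrees=True)
    if Rt is None: Rt=R.from_euler('xyz',[180,0,s['ee_rot'][2] if yaw is None else yaw],degrees=True)
    rv=np.degrees((Rc.inv()*Rt).as_rotvec())/30
    d=np.array(P)-s['ee_pos']
    print('pos',s['ee_pos'].round(1),s['ee_rot'].round(1),'turn',rv.round(3),'shift old axes',(Rc.inv().apply(d)/500).round(4),'new axes',(Rt.inv().apply(d)/500).round(4),'f',s['force'].round(1),'w',round(s['gripper_width'],1),round(s['time_s'],2))
E
python3 -c "
from h import *
to((458,114,100)); to((458,114,2))"
```

```text
pos [132.6 559.3 189.2] [-180.    -0.   166.7] turn [-0.001 -0.     0.   ] shift old axes [-0.8387 -0.7164  0.1787] new axes [-0.8387 -0.7165  0.1784] f [-0.1 -0.2  0.1] w 91.1 0.3
pos [132.6 559.3 189.2] [-180.    -0.   166.7] turn [-0.001 -0.     0.   ] shift old axes [-0.8387 -0.7163  0.3747] new axes [-0.8387 -0.7165  0.3744] f [-0.1 -0.2  0.1] w 91.1 0.3
```

Call:
send_rows(
  motion=[
    {"tx":-0.0839,"ty":-0.0716,"tz":0.0178,"gripper":-1},
    {"tx":-0.0839,"ty":-0.0716,"tz":0.0178,"gripper":-1},
    {"tx":-0.0839,"ty":-0.0716,"tz":0.0178,"gripper":-1},
    {"tx":-0.0839,"ty":-0.0716,"tz":0.0178,"gripper":-1},
    {"tx":-0.0839,"ty":-0.0716,"tz":0.0178,"gripper":-1},
    {"tx":-0.0839,"ty":-0.0716,"tz":0.0178,"gripper":-0.4},
    {"tx":-0.0839,"ty":-0.0716,"tz":0.0178,"gripper":-0.4},
    {"tx":-0.0839,"ty":-0.0716,"tz":0.0178,"gripper":-0.4},
    {"tx":-0.0839,"ty":-0.0716,"tz":0.0178,"gripper":-0.4},
    {"tx":-0.0839,"ty":-0.0716,"tz":0.0178,"gripper":-0.4},
    {"gripper":-0.4},
    {"gripper":-0.4},
  ],
  grip_force=12,
)

```text
invalid input at $.motion[0]: expected keys tx, ty, tz, rx, ry, rz, gripper
```

```bash
python3 -c "
from h import *
to((458,114,3)); s=grab('scene');t=grab('top')
a=cv2.resize(s['frame'][120:220,200:300],None,fx=4,fy=4);b=cv2.resize(t['frame'][225:325,166:266],None,fx=4,fy=4)
cv2.imwrite('pics/c1.png',np.hstack([a,b])[:,:,::-1])
for d in (s,t): print(proj(d,[env.state()['ee_pos']]))"
```

```text
pos [132.6 559.3 189.2] [-180.    -0.   166.7] turn [-0.001 -0.     0.   ] shift old axes [-0.8387 -0.7163  0.3727] new axes [-0.8387 -0.7165  0.3724] f [-0.1 -0.2  0.1] w 91.1 0.3
[[242.27562905   2.90672085]]
[[  4.57096441 408.05977886]]
```

View pics/c1.png

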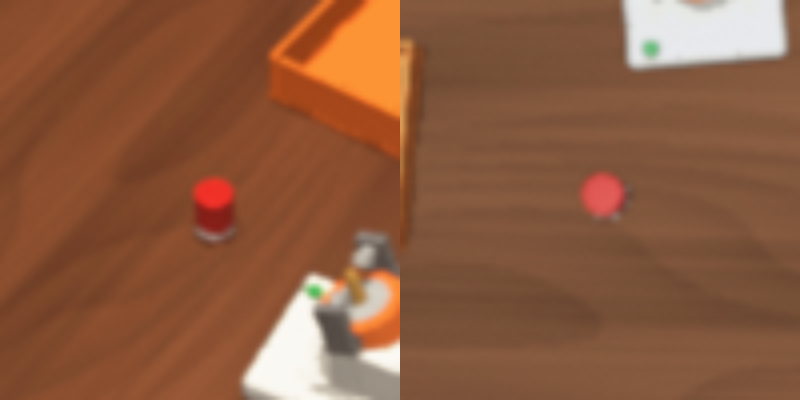

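The move was refused because every row needs all the keys. The crops show only the cap, undisturbed, at (214,208) and (603,195). Resending the move.

Call:
send_rows(
  motion=[
    {"tx":-0.0839,"ty":-0.0716,"tz":0.0178,"rx":0,"ry":0,"rz":0,"gripper":-1},
    {"tx":-0.0839,"ty":-0.0716,"tz":0.0178,"rx":0,"ry":0,"rz":0,"gripper":-1},
    {"tx":-0.0839,"ty":-0.0716,"tz":0.0178,"rx":0,"ry":0,"rz":0,"gripper":-1},
    {"tx":-0.0839,"ty":-0.0716,"tz":0.0178,"rx":0,"ry":0,"rz":0,"gripper":-1},
    {"tx":-0.0839,"ty":-0.0716,"tz":0.0178,"rx":0,"ry":0,"rz":0,"gripper":-0.4},
    {"tx":-0.0839,"ty":-0.0716,"tz":0.0178,"rx":0,"ry":0,"rz":0,"gripper":-0.4},
    {"tx":-0.0839,"ty":-0.0716,"tz":0.0178,"rx":0,"ry":0,"rz":0,"gripper":-0.4},
    {"tx":-0.0839,"ty":-0.0716,"tz":0.0178,"rx":0,"ry":0,"rz":0,"gripper":-0.4},
    {"tx":-0.0839,"ty":-0.0716,"tz":0.0178,"rx":0,"ry":0,"rz":0,"gripper":-0.4},
    {"tx":-0.0839,"ty":-0.0716,"tz":0.0178,"rx":0,"ry":0,"rz":0,"gripper":-0.4},
    {"tx":0,"ty":0,"tz":0,"rx":0,"ry":0,"rz":0,"gripper":-0.4},
    {"tx":0,"ty":0,"tz":0,"rx":0,"ry":0,"rz":0,"gripper":-0.4},
  ],
  grip_force=12,
)

```text
time_s: 1.9
ee_pos: [457.8, 114.6, 100.4]
ee_rot: [180.0, -0.0, 166.6]
force: [0.1, -0.4, 1.1]
gripper_width: 63.7
gripper_force: 0.0
```

```bash
python3 -c "
from h import *
to((458,114,3))"
```

```text
pos [457.8 114.6 100.4] [180.   -0.  166.6] turn [ 0.001 -0.001 -0.   ] shift old axes [-0.0008 -0.0011  0.1949] new axes [-0.0006 -0.0011  0.1949] f [ 0.1 -0.4  1.1] w 63.7 1.9
```

Good motion. Descend, grip, lift.

Call:
send_rows(
  motion=[
    {"tx":0,"ty":0,"tz":0.065,"rx":0,"ry":0,"rz":0,"gripper":-0.4},
    {"tx":0,"ty":0,"tz":0.065,"rx":0,"ry":0,"rz":0,"gripper":-0.4},
    {"tx":0,"ty":0,"tz":0.045,"rx":0,"ry":0,"rz":0,"gripper":-0.4},
    {"tx":0,"ty":0,"tz":0.019,"rx":0,"ry":0,"rz":0,"gripper":-0.4},
    {"tx":0,"ty":0,"tz":0,"rx":0,"ry":0,"rz":0,"gripper":1},
    {"tx":0,"ty":0,"tz":0,"rx":0,"ry":0,"rz":0,"gripper":1},
    {"tx":0,"ty":0,"tz":0,"rx":0,"ry":0,"rz":0,"gripper":1},
    {"tx":0,"ty":0,"tz":0,"rx":0,"ry":0,"rz":0,"gripper":1},
    {"tx":0,"ty":0,"tz":0,"rx":0,"ry":0,"rz":0,"gripper":1},
    {"tx":0,"ty":0,"tz":-0.08,"rx":0,"ry":0,"rz":0,"gripper":1},
    {"tx":0,"ty":0,"tz":-0.1,"rx":0,"ry":0,"rz":0,"gripper":1},
    {"tx":0,"ty":0,"tz":-0.1,"rx":0,"ry":0,"rz":0,"gripper":1},
  ],
  grip_force=12,
)

```text
time_s: 3.4
ee_pos: [457.9, 114.2, 144.8]
ee_rot: [-180.0, -0.0, 166.6]
force: [0.5, 0.2, -1.0]
gripper_width: 25.5
gripper_force: 12.0
```

```bash
python3 -c "
from h import *
to((467,-306,130));to((467,-306,10))"
```

```text
pos [457.9 114.2 144.8] [-180.    -0.   166.6] turn [-0.    -0.001  0.   ] shift old axes [-0.2118 -0.8134  0.0296] new axes [-0.2118 -0.8134  0.0296] f [ 0.5  0.2 -1. ] w 25.5 3.4
pos [457.9 114.2 144.8] [-180.    -0.   166.6] turn [-0.    -0.001  0.   ] shift old axes [-0.212  -0.8134  0.2696] new axes [-0.2118 -0.8134  0.2696] f [ 0.5  0.2 -1. ] w 25.5 3.4
```

Call:
send_rows(
  motion=[
    {"tx":-0.0265,"ty":-0.1017,"tz":0,"rx":0,"ry":0,"rz":0,"gripper":1},
    {"tx":-0.0265,"ty":-0.1017,"tz":0,"rx":0,"ry":0,"rz":0,"gripper":1},
    {"tx":-0.0265,"ty":-0.1017,"tz":0,"rx":0,"ry":0,"rz":0,"gripper":1},
    {"tx":-0.0265,"ty":-0.1017,"tz":0,"rx":0,"ry":0,"rz":0,"gripper":1},
    {"tx":-0.0265,"ty":-0.1017,"tz":0,"rx":0,"ry":0,"rz":0,"gripper":1},
    {"tx":-0.0265,"ty":-0.1017,"tz":0,"rx":0,"ry":0,"rz":0,"gripper":1},
    {"tx":-0.0265,"ty":-0.1017,"tz":0,"rx":0,"ry":0,"rz":0,"gripper":1},
    {"tx":-0.0265,"ty":-0.1017,"tz":0,"rx":0,"ry":0,"rz":0,"gripper":1},
    {"tx":0,"ty":0,"tz":0.09,"rx":0,"ry":0,"rz":0,"gripper":1},
    {"tx":0,"ty":0,"tz":0.09,"rx":0,"ry":0,"rz":0,"gripper":1},
    {"tx":0,"ty":0,"tz":0.065,"rx":0,"ry":0,"rz":0,"gripper":1},
    {"tx":0,"ty":0,"tz":0.026,"rx":0,"ry":0,"rz":0,"gripper":1},
  ],
)

```text
time_s: 4.9
ee_pos: [466.3, -304.6, 6.3]
ee_rot: [179.8, -0.2, 166.6]
force: [-0.6, 10.4, 19.9]
gripper_width: 25.2
gripper_force: 12.3
```

Call:
send_rows(
  motion=[
    {"tx":0,"ty":0,"tz":0,"rx":0,"ry":0,"rz":0,"gripper":1},
    {"tx":0,"ty":0,"tz":0,"rx":0,"ry":0,"rz":0,"gripper":0.1},
    {"tx":0,"ty":0,"tz":0,"rx":0,"ry":0,"rz":0,"gripper":0.1},
    {"tx":0,"ty":0,"tz":0,"rx":0,"ry":0,"rz":0,"gripper":0.1},
    {"tx":0,"ty":0,"tz":-0.05,"rx":0,"ry":0,"rz":0,"gripper":0.1},
    {"tx":0,"ty":0,"tz":-0.1,"rx":0,"ry":0,"rz":-0.14,"gripper":0.1},
    {"tx":0,"ty":0,"tz":-0.09,"rx":0,"ry":0,"rz":0,"gripper":-0.3},
    {"tx":0,"ty":0,"tz":0,"rx":0,"ry":0,"rz":0,"gripper":-0.3},
  ],
)

```text
time_s: 5.9
ee_pos: [469.9, -307.5, 132.2]
ee_rot: [-179.8, 0.5, 170.9]
force: [0.2, -0.4, -0.3]
gripper_width: 57.4
gripper_force: 0.0
```

```bash
python3 -c "
from h import *
to((474.5,-130,130),158.5);to((474.5,-130,2),158.5)
s=grab('scene','s2.png')
t=grab('top');print(blobs(t,(170,150,100),(180,255,255),15),blobs(t,(0,150,100),(8,255,255),15))"
```

```text
pos [ 469.9 -307.5  132.2] [-179.8    0.5  170.9] turn [-0.006  0.017  0.412] shift old axes [0.0473 0.352  0.0026] new axes [0.1215 0.3337 0.0044] f [ 0.2 -0.4 -0.3] w 57.4 5.9
pos [ 469.9 -307.5  132.2] [-179.8    0.5  170.9] turn [-0.006  0.017  0.412] shift old axes [0.0494 0.353  0.2586] new axes [0.1215 0.3337 0.2604] f [ 0.2 -0.4 -0.3] w 57.4 5.9
[] [([58, 115, 79, 53, 303], [78.7, 148.8]), ([338, 206, 13, 14, 101], [343.5, 213.3]), ([11, 214, 13, 3, 18], [17.0, 215.3]), ([307, 271, 11, 8, 41], [312.3, 274.4]), ([0, 295, 25, 67, 1482], [10.8, 327.3]), ([26, 297, 6, 21, 94], [28.7, 307.0]), ([25, 319, 6, 24, 108], [27.2, 330.5]), ([24, 344, 5, 19, 84], [25.9, 352.9])]
```

Call:
send_rows(
  motion=[
    {"tx":0,"ty":0,"tz":0,"rx":0,"ry":0,"rz":0.206,"gripper":-0.3},
    {"tx":0,"ty":0,"tz":0,"rx":0,"ry":0,"rz":0.206,"gripper":-0.3},
    {"tx":0.03,"ty":0.083,"tz":0,"rx":0,"ry":0,"rz":0,"gripper":-0.3},
    {"tx":0.03,"ty":0.083,"tz":0,"rx":0,"ry":0,"rz":0,"gripper":-0.3},
    {"tx":0.03,"ty":0.083,"tz":0.06,"rx":0,"ry":0,"rz":0,"gripper":-0.3},
    {"tx":0.03,"ty":0.083,"tz":0.06,"rx":0,"ry":0,"rz":0,"gripper":-0.3},
    {"tx":0,"ty":0,"tz":0.03,"rx":0,"ry":0,"rz":0,"gripper":-0.3},
    {"tx":0,"ty":0,"tz":0,"rx":0,"ry":0,"rz":0,"gripper":-0.3},
    {"tx":0,"ty":0,"tz":0,"rx":0,"ry":0,"rz":0,"gripper":-0.3},
  ],
)

```text
time_s: 7.12
ee_pos: [472.6, -129.8, 52.8]
ee_rot: [-180.0, -0.0, 158.5]
force: [-0.6, -0.3, 0.1]
gripper_width: 59.3
gripper_force: 0.0
```

```bash
python3 -c "
from h import *
to((474.5,-130,2.5),158.5)
s=grab('scene');t=grab('top')
a=cv2.resize(s['frame'][200:350,90:240],None,fx=2.6,fy=2.6);b=cv2.resize(t['frame'][210:360,280:430],None,fx=2.6,fy=2.6)
cv2.imwrite('pics/c2.png',np.hstack([a,b])[:,:,::-1])"
```

```text
pos [ 472.6 -129.8   52.8] [-180.    -0.   158.5] turn [-0.    -0.001 -0.001] shift old axes [-0.0038  0.001   0.1006] new axes [-0.0038  0.001   0.1006] f [-0.6 -0.3  0.1] w 59.3 7.12
```

View pics/c2.png

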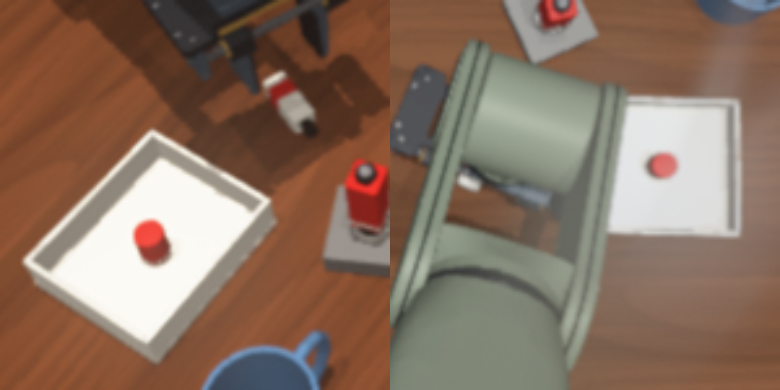

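The cap is standing in the white tray, at (150,240) in the left half, and the fingers straddle the cartridge at (292,103). Picking up the cartridge.

Call:
send_rows(
  motion=[
    {"tx":0,"ty":0,"tz":0.045,"rx":0,"ry":0,"rz":0,"gripper":-0.3},
    {"tx":0,"ty":0,"tz":0.035,"rx":0,"ry":0,"rz":0,"gripper":-0.3},
    {"tx":0,"ty":0,"tz":0.02,"rx":0,"ry":0,"rz":0,"gripper":-0.3},
    {"tx":0,"ty":0,"tz":0,"rx":0,"ry":0,"rz":0,"gripper":1},
    {"tx":0,"ty":0,"tz":0,"rx":0,"ry":0,"rz":0,"gripper":1},
    {"tx":0,"ty":0,"tz":0,"rx":0,"ry":0,"rz":0,"gripper":1},
    {"tx":0,"ty":0,"tz":0,"rx":0,"ry":0,"rz":0,"gripper":1},
    {"tx":0,"ty":0,"tz":0,"rx":0,"ry":0,"rz":0,"gripper":1},
    {"tx":0,"ty":0,"tz":-0.08,"rx":0,"ry":0,"rz":0,"gripper":1},
    {"tx":0,"ty":0,"tz":-0.12,"rx":0,"ry":0,"rz":0,"gripper":1},
    {"tx":0,"ty":0,"tz":-0.08,"rx":0,"ry":0,"rz":0,"gripper":1},
  ],
)

```text
time_s: 8.6
ee_pos: [473.3, -129.6, 145.6]
ee_rot: [180.0, 0.2, 158.5]
force: [0.9, -1.1, -0.8]
gripper_width: 0.5
gripper_force: 0.0
```

```bash
python3 -c "
from h import *
to((486,316,10))"
```

```text
pos [ 473.3 -129.6  145.6] [180.    0.2 158.5] turn [0.001 0.006 0.   ] shift old axes [0.3037 0.8385 0.2705] new axes [0.3029 0.8386 0.2711] f [ 0.9 -1.1 -0.8] w 0.5 8.6
```

Missed the cartridge, looking again.

```bash
python3 -c "
from h import *
s=grab('scene');t=grab('top')
a=cv2.resize(s['frame'][190:290,150:250],None,fx=4,fy=4);b=cv2.resize(t['frame'][220:320,260:360],None,fx=4,fy=4)
cv2.imwrite('pics/c3.png',np.hstack([a,b])[:,:,::-1])"
```

```text
(no output)
```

View pics/c3.png

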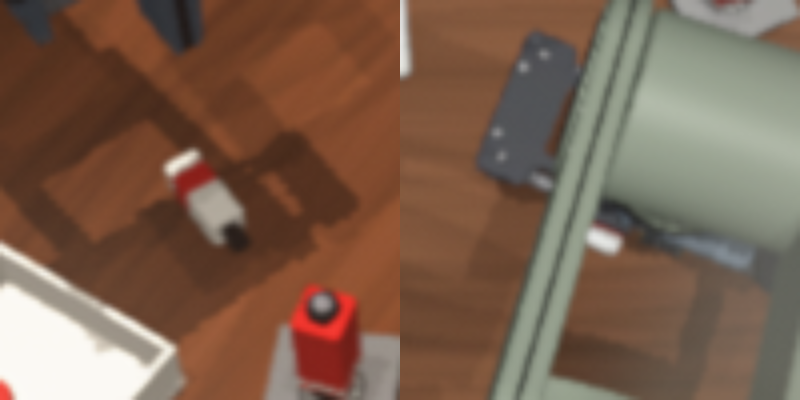

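```bash
python3 -c "
from h import *
s=grab('scene');t=grab('top')
print(proj(s,[(472.6,-129.8,52.8),(472.6,-129.8,11),(474,-130,11),(458,114,18),(458,114,36)]))
S=lambda u,v:(u/4+149.9,v/4+189.9)
for z in (11,22): print(z,onz(s,S(182,160),z),onz(s,S(237,237),z), onz(s,S(210,198),z))
T=lambda u,v:((u-400)/4+259.9,v/4+219.9)
print(onz(t,T(605,240),11))
print([onz(s,(253,165.5+2.5),36), onz(s,(90+150/2.6,200+240/2.6),22)])
for b in blobs(s,(0,0,110),(180,60,255),20):
  if 180<b[1][0]<230 and 220<b[1][1]<260: print(b)
"
```

```text
[[198.66143586 229.91449026]
 [200.74245222 240.34300633]
 [201.16384251 240.65934197]
 [252.29461399 172.70028982]
 [252.11043752 167.96271342]]
11 [ 442.99072196 -112.12615753   11.        ] [ 504.51817527 -139.41256104   11.        ] [ 474.24866038 -125.533962     11.        ]
22 [ 449.11488639 -117.81577706   22.        ] [ 509.89026071 -144.76864603   22.        ] [ 479.99074433 -131.05969163   22.        ]
[ 445.82844378 -124.40776514   11.        ]
[array([460.04003384, 115.14117187,  36.        ]), array([ 465.60551069, -304.20107089,   22.        ])]
([191, 228, 9, 6, 31], [194.9, 230.3])
([198, 235, 13, 16, 125], [203.4, 242.2])
```

The cartridge is unmoved, at the measured place. The fingers may have slid off its top, so I'll descend lower and settle before closing.

Call:
send_rows(
  motion=[
    {"tx":0,"ty":0,"tz":0.07,"rx":0,"ry":0,"rz":0,"gripper":-0.3},
    {"tx":0,"ty":0,"tz":0.07,"rx":0,"ry":0,"rz":0,"gripper":-0.3},
    {"tx":0,"ty":0,"tz":0.07,"rx":0,"ry":0,"rz":0,"gripper":-0.3},
    {"tx":0,"ty":0,"tz":0.05,"rx":0,"ry":0,"rz":0,"gripper":-0.3},
    {"tx":0,"ty":0,"tz":0.02,"rx":0,"ry":0,"rz":0,"gripper":-0.3},
    {"tx":0,"ty":0,"tz":0.001,"rx":0,"ry":0,"rz":0,"gripper":-0.3},
    {"tx":0,"ty":0,"tz":0,"rx":0,"ry":0,"rz":0,"gripper":-0.3},
  ],
)

```text
time_s: 9.68
ee_pos: [473.1, -129.6, 3.0]
ee_rot: [180.0, 0.1, 158.5]
force: [0.5, 0.3, 0.4]
gripper_width: 59.1
gripper_force: 0.0
```

Call:
send_rows(
  motion=[
    {"tx":0,"ty":0,"tz":0.004,"rx":0,"ry":0,"rz":0,"gripper":-0.3},
    {"tx":0,"ty":0,"tz":0,"rx":0,"ry":0,"rz":0,"gripper":0.6},
    {"tx":0,"ty":0,"tz":0,"rx":0,"ry":0,"rz":0,"gripper":0.6},
    {"tx":0,"ty":0,"tz":0,"rx":0,"ry":0,"rz":0,"gripper":0.6},
    {"tx":0,"ty":0,"tz":0,"rx":0,"ry":0,"rz":0,"gripper":0.6},
  ],
  grip_force=12,
)

```text
time_s: 10.3
ee_pos: [472.6, -129.4, 0.5]
ee_rot: [180.0, 0.0, 158.5]
force: [0.2, 0.5, 0.0]
gripper_width: 22.0
gripper_force: 0.0
```

```bash
python3 -c "
from h import *
to((473,-130,1));s=grab('scene')
a=cv2.resize(s['frame'][190:290,140:260],None,fx=5,fy=5,interpolation=2)
cv2.imwrite('pics/c4.png',a[:,:,::-1])"
```

```text
pos [ 472.6 -129.4    0.5] [180.    0.  158.5] turn [0. 0. 0.] shift old axes [-0.0012 -0.0008 -0.001 ] new axes [-0.0012 -0.0008 -0.001 ] f [0.2 0.5 0. ] w 22.0 10.3
```

View pics/c4.png

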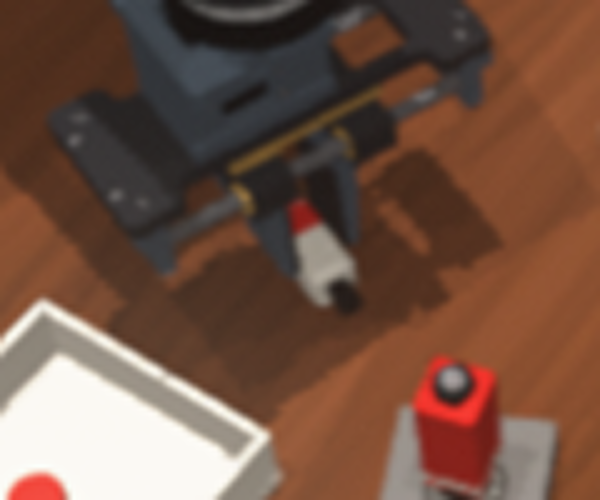

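The fingers straddle the cartridge at about (315,240) at 22 mm opening. Closing fully with a gentler force before lifting.

Call:
send_rows(
  motion=[
    {"tx":0,"ty":0,"tz":0,"rx":0,"ry":0,"rz":0,"gripper":0.7},
    {"tx":0,"ty":0,"tz":0,"rx":0,"ry":0,"rz":0,"gripper":0.7},
    {"tx":0,"ty":0,"tz":0,"rx":0,"ry":0,"rz":0,"gripper":0.7},
  ],
  grip_force=12,
)

```text
time_s: 10.72
ee_pos: [472.5, -129.4, 0.4]
ee_rot: [180.0, -0.0, 158.5]
force: [-0.2, 0.3, 0.1]
gripper_width: 13.9
gripper_force: 0.0
```

```bash
python3 -c "
from h import *
s=grab('scene','s5.png');f=s['frame']
print(blobs(s,(0,120,60),(6,255,255),8)[-4:],blobs(s,(0,0,90),(180,70,255),10))
h=cv2.cvtColor(f,cv2.COLOR_RGB2HSV)
for y in range(226,256):
  print(y,' '.join('R' if (p[0]<6 or p[0]>172) and p[1]>150 and p[2]>90 else 'W' if p[1]<70 and p[2]>115 else 'k' if p[2]<45 else 'b' if 95<p[0]<125 else '.' for p in h[y,185:222]))
" | tail -32
```

```text
[([390, 123, 67, 53, 473], [424.0, 160.9]), ([199, 231, 4, 5, 12], [200.3, 233.2]), ([222, 261, 18, 27, 332], [231.1, 274.7]), ([142, 285, 13, 16, 149], [147.7, 292.2])] [([0, 0, 73, 96, 2447], [23.4, 27.8]), ([84, 0, 134, 153, 6378], [151.4, 70.1]), ([166, 0, 9, 4, 25], [170.7, 1.2]), ([182, 0, 45, 16, 406], [208.4, 4.9]), ([409, 14, 95, 71, 3112], [448.3, 51.2]), ([271, 20, 14, 13, 17], [277.5, 26.1]), ([305, 26, 7, 3, 12], [307.8, 27.0]), ([322, 37, 10, 10, 17], [327.1, 42.1]), ([352, 41, 208, 379, 45578], [489.4, 273.8]), ([380, 43, 7, 32, 49], [383.0, 57.7]), ([39, 60, 71, 59, 1140], [71.9, 92.1]), ([0, 83, 11, 27, 166], [3.3, 98.2]), ([35, 91, 21, 28, 74], [45.5, 103.1]), ([391, 109, 65, 59, 2536], [423.4, 137.4]), ([42, 116, 98, 57, 1801], [92.7, 147.4]), ([178, 143, 23, 16, 160], [189.9, 151.8]), ([420, 175, 22, 12, 92], [430.6, 179.8]), ([176, 177, 27, 8, 62], [189.1, 182.0]), ([288, 178, 12, 10, 70], [292.8, 182.5]), ([161, 182, 10, 7, 34], [165.3, 185.0]), ([261, 189, 57, 46, 1453], [289.2, 211.8]), ([182, 190, 17, 4, 27], [189.9, 192.1]), ([393, 190, 13, 10, 84], [399.1, 
[... 2066 characters left out ...]
47 . . . . . . . . . . . . . . . . W W W W . . k k k . . . . . . . . . . . .
248 . . . . . . . . . . . . . . . . . W W W . . k k k k . . . . . . . . . . .
249 . . . . . . . . . . . . . . . . . W W W W . k k k k . . . . . . . . . . .
250 . . . . . . . . . . . . . . . . . . W W W . . k k k k . . . . . . . . . .
251 . . . . . . . . . . . . . . . . . . . . . . . k k k . . . . . . . . . . .
252 . . . . . . . . . . . . . . . . . . . . . . . . . . . . . . . . . . . . .
253 . . . . . . . . . . . . . . . . . . . . . . . . . . . . . . . . . . . . .
254 . . . . . . . . . . . . . . . . . . . . . . . . . . . . . . . . . . . . .
255 . . . . . . . . . . . . . . . . . . . . . . . . . . . . . . . . . . . . .
```

```bash
python3 -c "
from h import *
st=env.state();Rc=R.from_euler('xyz',st['ee_rot'],degrees=True);s=grab('scene');t=grab('top')
w=st['gripper_width']/2
L=[(x,y,0) for y in (-w,w,-w-13,w+13) for x in (-16,16)]
P=st['ee_pos']+Rc.apply(L)
for d,n in((s,'s'),(t,'t')): print(n,proj(d,P).round(0).tolist())
a=cv2.resize(s['frame'][215:260,175:225],None,fx=10,fy=10,interpolation=cv2.INTER_CUBIC).astype(float)
a=np.clip(a*1.8,0,255)
for q in proj(s,P[:4]): cv2.circle(a,(int((q[0]-175+.5)*10),int((q[1]-215+.5)*10)),3,(0,255,0),-1)
cv2.imwrite('pics/c5.png',a[:,:,::-1])"
```

```text
s [[202.0, 249.0], [195.0, 240.0], [207.0, 246.0], [200.0, 237.0], [198.0, 251.0], [191.0, 242.0], [212.0, 243.0], [205.0, 234.0]]
t [[318.0, 265.0], [313.0, 276.0], [313.0, 263.0], [308.0, 274.0], [322.0, 267.0], [318.0, 278.0], [308.0, 261.0], [303.0, 272.0]][ WARN:0@1.455] global loadsave.cpp:1063 imwrite_ Unsupported depth image for selected encoder is fallbacked to CV_8U.
```

View pics/c5.png

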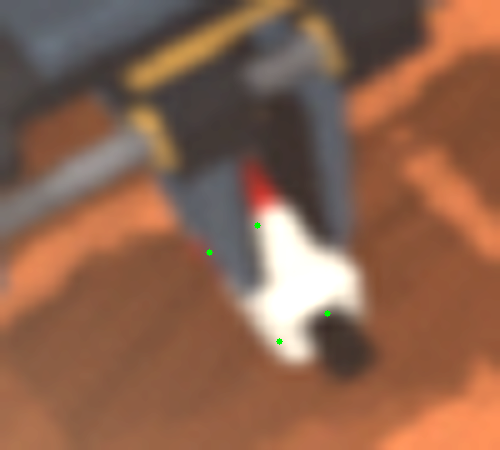

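The crop shows both fingertips overlapping the cartridge's outline: left tip edge at (178–242, 205–295), about 6 px above where the reading puts it. The fingers are really about 20 mm higher than the reading and closed just over the cartridge. I'll reopen and go lower carefully, watching the force.

Call:
send_rows(
  motion=[
    {"tx":0,"ty":0,"tz":0,"rx":0,"ry":0,"rz":0,"gripper":-0.3},
    {"tx":0,"ty":0,"tz":0,"rx":0,"ry":0,"rz":0,"gripper":-0.3},
    {"tx":0,"ty":0,"tz":0,"rx":0,"ry":0,"rz":0,"gripper":-0.3},
    {"tx":0,"ty":0,"tz":0.008,"rx":0,"ry":0,"rz":0,"gripper":-0.3},
    {"tx":0,"ty":0,"tz":0.008,"rx":0,"ry":0,"rz":0,"gripper":-0.3},
    {"tx":0,"ty":0,"tz":0,"rx":0,"ry":0,"rz":0,"gripper":-0.3},
  ],
)

```text
time_s: 11.62
ee_pos: [472.2, -129.3, -8.1]
ee_rot: [180.0, -0.1, 158.5]
force: [-0.5, 0.0, -0.7]
gripper_width: 59.2
gripper_force: 0.0
```

Call:
send_rows(
  motion=[
    {"tx":0,"ty":0,"tz":0.006,"rx":0,"ry":0,"rz":0,"gripper":-0.3},
    {"tx":0,"ty":0,"tz":0.006,"rx":0,"ry":0,"rz":0,"gripper":-0.3},
    {"tx":0,"ty":0,"tz":0,"rx":0,"ry":0,"rz":0,"gripper":-0.3},
  ],
)

```text
time_s: 12.0
ee_pos: [472.3, -129.4, -13.9]
ee_rot: [180.0, -0.0, 158.5]
force: [-0.8, 0.0, 0.2]
gripper_width: 59.2
gripper_force: 0.0
```

```bash
python3 -c "
from h import *
print(env.grasp_offset)
to((486,316,0))"
```

```text
18.8
pos [ 472.3 -129.4  -13.9] [180.   -0.  158.5] turn [ 0.    -0.001 -0.   ] shift old axes [ 0.301   0.8388 -0.0275] new axes [ 0.301   0.8388 -0.0277] f [-0.8  0.   0.2] w 59.2 12.0
```

Still free. Closing here.

Call:
send_rows(
  motion=[
    {"tx":0,"ty":0,"tz":0.002,"rx":0,"ry":0,"rz":0,"gripper":1},
    {"tx":0,"ty":0,"tz":0,"rx":0,"ry":0,"rz":0,"gripper":1},
    {"tx":0,"ty":0,"tz":0,"rx":0,"ry":0,"rz":0,"gripper":1},
    {"tx":0,"ty":0,"tz":0,"rx":0,"ry":0,"rz":0,"gripper":1},
    {"tx":0,"ty":0,"tz":0,"rx":0,"ry":0,"rz":0,"gripper":1},
    {"tx":0,"ty":0,"tz":0,"rx":0,"ry":0,"rz":0,"gripper":1},
    {"tx":0,"ty":0,"tz":-0.05,"rx":0,"ry":0,"rz":0,"gripper":1},
    {"tx":0,"ty":0,"tz":-0.1,"rx":0,"ry":0,"rz":0,"gripper":1},
    {"tx":0,"ty":0,"tz":-0.1,"rx":0,"ry":0,"rz":0,"gripper":1},
    {"tx":0,"ty":0,"tz":-0.04,"rx":0,"ry":0,"rz":0,"gripper":1},
  ],
  grip_force=15,
)

```text
time_s: 13.25
ee_pos: [474.0, -129.9, 133.5]
ee_rot: [180.0, 0.3, 158.5]
force: [0.4, -0.2, 0.6]
gripper_width: 21.9
gripper_force: 15.0
```

```bash
python3 -c "
from h import *
to((486,316,0))"
```

```text
pos [ 474.  -129.9  133.5] [180.    0.3 158.5] turn [0.001 0.01  0.   ] shift old axes [0.3058 0.8384 0.2657] new axes [0.3044 0.8386 0.2669] f [ 0.4 -0.2  0.6] w 21.9 13.25
```

Call:
send_rows(
  motion=[
    {"tx":0.0381,"ty":0.1048,"tz":0,"rx":0,"ry":0,"rz":0,"gripper":1},
    {"tx":0.0381,"ty":0.1048,"tz":0,"rx":0,"ry":0,"rz":0,"gripper":1},
    {"tx":0.0381,"ty":0.1048,"tz":0,"rx":0,"ry":0,"rz":0,"gripper":1},
    {"tx":0.0381,"ty":0.1048,"tz":0,"rx":0,"ry":0,"rz":0,"gripper":1},
    {"tx":0.0381,"ty":0.1048,"tz":0,"rx":0,"ry":0,"rz":0,"gripper":1},
    {"tx":0.0381,"ty":0.1048,"tz":0,"rx":0,"ry":0,"rz":0,"gripper":1},
    {"tx":0.0381,"ty":0.1048,"tz":0,"rx":0,"ry":0,"rz":0,"gripper":1},
    {"tx":0.0381,"ty":0.1048,"tz":0,"rx":0,"ry":0,"rz":0,"gripper":1},
    {"tx":0,"ty":0,"tz":0.09,"rx":0,"ry":0,"rz":0,"gripper":1},
    {"tx":0,"ty":0,"tz":0.09,"rx":0,"ry":0,"rz":0,"gripper":1},
    {"tx":0,"ty":0,"tz":0.065,"rx":0,"ry":0,"rz":0,"gripper":1},
    {"tx":0,"ty":0,"tz":0.03,"rx":0,"ry":0,"rz":0,"gripper":1},
  ],
)

```text
time_s: 14.75
ee_pos: [483.2, 315.8, -9.0]
ee_rot: [-179.8, -0.1, 158.5]
force: [0.1, 1.2, -0.5]
gripper_width: 22.0
gripper_force: 15.0
```

Call:
send_rows(
  motion=[
    {"tx":0,"ty":0,"tz":0.005,"rx":0,"ry":0,"rz":0,"gripper":1},
    {"tx":0,"ty":0,"tz":0,"rx":0,"ry":0,"rz":0,"gripper":0},
    {"tx":0,"ty":0,"tz":0,"rx":0,"ry":0,"rz":0,"gripper":0},
    {"tx":0,"ty":0,"tz":0,"rx":0,"ry":0,"rz":0,"gripper":0},
    {"tx":0,"ty":0,"tz":-0.05,"rx":0,"ry":0,"rz":0,"gripper":0},
    {"tx":0,"ty":0,"tz":-0.1,"rx":0,"ry":0,"rz":0,"gripper":0},
    {"tx":0,"ty":0,"tz":-0.12,"rx":0,"ry":0,"rz":0,"gripper":-0.3},
    {"tx":0,"ty":0,"tz":-0.1,"rx":0,"ry":0,"rz":0,"gripper":-0.3},
    {"tx":0,"ty":0,"tz":0,"rx":0,"ry":0,"rz":0,"gripper":-0.3},
  ],
)

```text
time_s: 15.88
ee_pos: [486.8, 317.9, 180.8]
ee_rot: [179.5, 0.4, 158.5]
force: [-0.2, -0.1, -0.3]
gripper_width: 59.2
gripper_force: 0.0
```

```bash
python3 -c "
from h import *
s=grab('scene','s6.png');t=grab('top')
print(blobs(s,(0,0,150),(180,70,255),10)[-12:])
to((612,-196,160),104)
S=lambda u,v:((u+.5)/3.7-.5+180,(v+.5)/3.7-.5+150)
# marker top face in scene: average of stand corner and nib estimates; dock head fit in both images
h=lambda d:cv2.cvtColor(d['frame'],cv2.COLOR_RGB2HSV)
for b in blobs(s,(6,150,120),(16,255,255),20): print('o',b)
a=cv2.resize(s['frame'][180:225,262:322],None,fx=8,fy=8,interpolation=2)
b=cv2.resize(s['frame'][100:170,260:340],None,fx=4,fy=4)
a=cv2.copyMakeBorder(a,0,0,0,320,cv2.BORDER_CONSTANT);a[:280,480:]=b
cv2.imwrite('pics/c6.png',a[:,:,::-1])"
```

```text
[([392, 109, 64, 59, 2509], [423.6, 137.5]), ([76, 126, 69, 45, 625], [115.0, 146.8]), ([42, 131, 28, 25, 384], [57.9, 142.7]), ([297, 130, 10, 8, 51], [301.4, 133.5]), ([288, 181, 5, 6, 19], [290.3, 183.7]), ([261, 188, 57, 45, 1282], [289.3, 211.6]), ([393, 190, 13, 10, 83], [399.0, 194.7]), ([375, 193, 13, 11, 84], [381.1, 198.0]), ([401, 205, 13, 10, 90], [406.9, 209.3]), ([382, 208, 14, 11, 90], [388.4, 212.7]), ([99, 250, 95, 88, 3677], [147.4, 292.7]), ([215, 272, 35, 30, 385], [231.5, 290.0])]
pos [484.1 316.3 175.7] [180.    0.  158.5] turn [1.000e-03 0.000e+00 1.817e+00] shift old axes [-0.6134 -0.8596  0.0312] new axes [-1.056e+00  3.000e-04  3.140e-02] f [-0.1 -0.2 -0.1] w 59.2 15.97
o ([124, 5, 69, 48, 250], [159.2, 27.4])
o ([110, 8, 197, 112, 11311], [208.6, 66.6])
o ([379, 37, 7, 25, 29], [380.9, 47.7])
o ([0, 57, 496, 363, 97073], [219.4, 264.9])
o ([294, 87, 14, 15, 29], [300.0, 94.6])
o ([0, 101, 48, 35, 229], [22.0, 119.1])
o ([186, 110, 9, 16, 48], [189.2, 116.7])
o ([36, 118, 10, 7, 22], [41.1, 121.0])
o ([210, 120, 13, 12, 22], [216.6, 125.8])
o ([249, 120, 11, 12, 75], [254.0, 124.6])
o ([186, 127, 7, 7, 27], [189.6, 130.6])
```

View pics/c6.png

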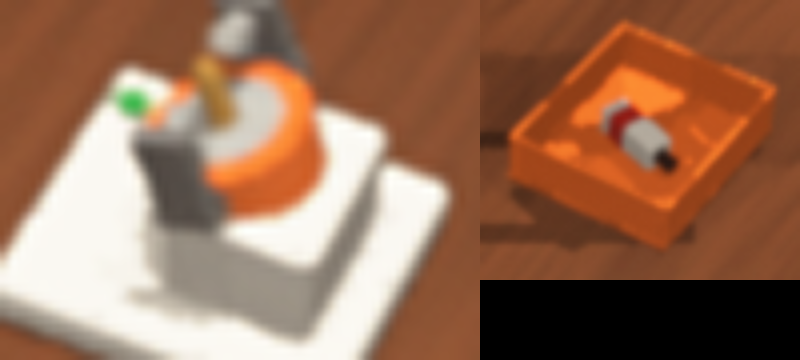

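The cartridge lies inside the orange tray at about (640,135), and the nipple tip is at about (207,62) in the left crop. Going above the marker.

Call:
send_rows(
  motion=[
    {"tx":0,"ty":0,"tz":0,"rx":0,"ry":0,"rz":0.303,"gripper":-0.3},
    {"tx":0,"ty":0,"tz":0,"rx":0,"ry":0,"rz":0.303,"gripper":-0.3},
    {"tx":0,"ty":0,"tz":0,"rx":0,"ry":0,"rz":0.303,"gripper":-0.3},
    {"tx":0,"ty":0,"tz":0,"rx":0,"ry":0,"rz":0.303,"gripper":-0.3},
    {"tx":0,"ty":0,"tz":0,"rx":0,"ry":0,"rz":0.303,"gripper":-0.3},
    {"tx":0,"ty":0,"tz":0,"rx":0,"ry":0,"rz":0.303,"gripper":-0.3},
  ],
)

```text
time_s: 16.73
ee_pos: [483.2, 315.7, 173.1]
ee_rot: [-179.8, 0.1, 103.7]
force: [0.9, 0.9, 0.0]
gripper_width: 59.4
gripper_force: 0.0
```

Call:
send_rows(
  motion=[
    {"tx":-0.1056,"ty":0,"tz":0,"rx":0,"ry":0,"rz":0,"gripper":-0.3},
    {"tx":-0.1056,"ty":0,"tz":0,"rx":0,"ry":0,"rz":0,"gripper":-0.3},
    {"tx":-0.1056,"ty":0,"tz":0,"rx":0,"ry":0,"rz":0,"gripper":-0.3},
    {"tx":-0.1056,"ty":0,"tz":0,"rx":0,"ry":0,"rz":0,"gripper":-0.3},
    {"tx":-0.1056,"ty":0,"tz":0,"rx":0,"ry":0,"rz":0,"gripper":-0.3},
    {"tx":-0.1056,"ty":0,"tz":0,"rx":0,"ry":0,"rz":0,"gripper":-0.3},
    {"tx":-0.1056,"ty":0,"tz":0,"rx":0,"ry":0,"rz":0,"gripper":-0.3},
    {"tx":-0.1056,"ty":0,"tz":0,"rx":0,"ry":0,"rz":0,"gripper":-0.3},
    {"tx":-0.1056,"ty":0,"tz":0.02,"rx":0,"ry":0,"rz":0,"gripper":-0.3},
    {"tx":-0.1056,"ty":0,"tz":0.02,"rx":0,"ry":0,"rz":0,"gripper":-0.3},
    {"tx":0,"ty":0,"tz":0,"rx":0,"ry":0,"rz":0,"gripper":-0.3},
    {"tx":0,"ty":0,"tz":0,"rx":0,"ry":0,"rz":0,"gripper":-0.3},
  ],
)

```text
time_s: 18.23
ee_pos: [610.7, -195.3, 153.6]
ee_rot: [-179.8, -0.2, 103.9]
force: [-0.2, -0.2, 0.5]
gripper_width: 59.7
gripper_force: 0.0
```

```bash
python3 -c "
from h import *
to((610.3,-197.4,27),104)
s=grab('scene','s7.png');t=grab('top','t7.png')
T=lambda u,v:((u+.5)/5-.5+200,(v+.5)/5-.5+180)
print('cart+cap')
tr=blobs(t,(0,150,100),(6,255,255),15)
for b in tr: print(b)
print([b for b in blobs(s,(0,200,100),(4,255,255),15) if b[1][1]>100])
print('nip',onz(t,T(199,180),92.5),onz(s,(287.6,187.3),92.5))
print('wtray scene cap',onz(s,(147.7,292.2),22))
"
```

```text
pos [ 610.7 -195.3  153.6] [-179.8   -0.2  103.9] turn [-0.006 -0.005 -0.002] shift old axes [-0.0045 -0.001   0.2531] new axes [-0.0038 -0.0017  0.2531] f [-0.2 -0.2  0.5] w 59.7 18.23
cart+cap
([59, 115, 78, 53, 282], [79.8, 149.4])
([132, 262, 11, 8, 41], [137.0, 265.7])
([0, 296, 25, 66, 1475], [10.8, 327.4])
([26, 297, 6, 21, 94], [28.7, 307.0])
([25, 319, 6, 24, 107], [27.2, 330.4])
([24, 344, 5, 19, 84], [25.9, 352.9])
[([293, 127, 6, 7, 16], [294.8, 130.0]), ([224, 264, 15, 22, 223], [231.5, 275.6])]
nip [592.93199838  56.68331247  92.5       ] [595.41967731  61.67548422  92.5       ]
wtray scene cap [ 465.44467958 -303.99512594   22.        ]
```

Call:
send_rows(
  motion=[
    {"tx":-0.002,"ty":-0.001,"tz":0.08,"rx":0,"ry":0,"rz":0,"gripper":-0.3},
    {"tx":0,"ty":0,"tz":0.08,"rx":0,"ry":0,"rz":0,"gripper":-0.3},
    {"tx":0,"ty":0,"tz":0.06,"rx":0,"ry":0,"rz":0,"gripper":-0.3},
    {"tx":0,"ty":0,"tz":0.032,"rx":0,"ry":0,"rz":0,"gripper":-0.3},
    {"tx":0,"ty":0,"tz":0,"rx":0,"ry":0,"rz":0,"gripper":-0.3},
    {"tx":0,"ty":0,"tz":0,"rx":0,"ry":0,"rz":0,"gripper":-0.3},
    {"tx":0,"ty":0,"tz":0,"rx":0,"ry":0,"rz":0,"gripper":1},
    {"tx":0,"ty":0,"tz":0,"rx":0,"ry":0,"rz":0,"gripper":1},
    {"tx":0,"ty":0,"tz":0,"rx":0,"ry":0,"rz":0,"gripper":1},
    {"tx":0,"ty":0,"tz":0,"rx":0,"ry":0,"rz":0,"gripper":1},
    {"tx":0,"ty":0,"tz":0,"rx":0,"ry":0,"rz":0,"gripper":1},
    {"tx":0,"ty":0,"tz":0,"rx":0,"ry":0,"rz":0,"gripper":1},
  ],
  grip_force=45,
)

```text
time_s: 19.82
ee_pos: [611.6, -197.1, 29.7]
ee_rot: [180.0, 0.0, 104.0]
force: [-1.3, -0.4, 2.5]
gripper_width: 27.4
gripper_force: 45.0
```

```bash
cat >> h.py <<'E'
y0=np.radians(6); u=np.array([-np.sin(.35)*np.cos(y0),-np.sin(.35)*np.sin(y0),np.cos(.35)])
Rt=R.from_rotvec(.35*np.array([np.sin(y0),-np.cos(y0),0]))*R.from_euler('xyz',[180,0,104],degrees=True)
seat=np.array([603.,62,70])
E
python3 -c "
from h import *
P=seat+u*(70+19.7); print(P,Rt.apply([0,0,1]),u)
to(P,Rt=Rt); to((P[0],P[1],170))"
```

```text
[572.41056185  58.7849205  154.26173234] [ 0.34101938  0.03584258 -0.93937271] [-0.34101938 -0.03584258  0.93937271]
pos [ 611.6 -197.1   29.7] [180.   0. 104.] turn [-0.662 -0.093 -0.001] shift old axes [ 0.5156  0.0475 -0.2493] new axes [ 0.5035  0.1339 -0.2425] f [-1.3 -0.4  2.5] w 27.4 19.82
pos [ 611.6 -197.1   29.7] [180.   0. 104.] turn [0. 0. 0.] shift old axes [ 0.5156  0.0476 -0.2808] new axes [ 0.5156  0.0475 -0.2807] f [-1.3 -0.4  2.5] w 27.4 19.82
```

Call:
send_rows(
  motion=[
    {"tx":0,"ty":0,"tz":-0.02,"rx":0,"ry":0,"rz":0,"gripper":1},
    {"tx":0,"ty":0,"tz":-0.06,"rx":0,"ry":0,"rz":0,"gripper":1},
    {"tx":0,"ty":0,"tz":-0.1,"rx":0,"ry":0,"rz":0,"gripper":1},
    {"tx":0,"ty":0,"tz":-0.1,"rx":0,"ry":0,"rz":0,"gripper":1},
    {"tx":0,"ty":0,"tz":0,"rx":0,"ry":0,"rz":0,"gripper":1},
  ],
)

```text
time_s: 20.45
ee_pos: [614.3, -198.0, 175.0]
ee_rot: [179.5, 0.3, 104.0]
force: [0.2, 0.6, -0.9]
gripper_width: 28.0
gripper_force: 45.0
```

```bash
python3 -c "
from h import *
P=seat+u*(70+19.7)
to(P,Rt=Rt); to((P[0],P[1],170))"
```

```text
pos [ 614.3 -198.   175. ] [179.5   0.3 104. ] turn [-0.645 -0.082  0.   ] shift old axes [0.5187 0.0422 0.039 ] new axes [0.5202 0.0307 0.0288] f [ 0.2  0.6 -0.9] w 28.0 20.45
pos [ 614.3 -198.   175. ] [179.5   0.3 104. ] turn [0.017 0.011 0.   ] shift old axes [0.5186 0.0425 0.0075] new axes [0.5185 0.0426 0.01  ] f [ 0.2  0.6 -0.9] w 28.0 20.45
```

Call:
send_rows(
  motion=[
    {"tx":0.0862,"ty":0.0075,"tz":0,"rx":0,"ry":0,"rz":0,"gripper":1},
    {"tx":0.0862,"ty":0.0075,"tz":0,"rx":0,"ry":0,"rz":0,"gripper":1},
    {"tx":0.0862,"ty":0.0075,"tz":0,"rx":0,"ry":0,"rz":0,"gripper":1},
    {"tx":0.0862,"ty":0.0075,"tz":0,"rx":0,"ry":0,"rz":0,"gripper":1},
    {"tx":0.0862,"ty":0.0075,"tz":0,"rx":0,"ry":0,"rz":0,"gripper":1},
    {"tx":0.0862,"ty":0.0075,"tz":0,"rx":0,"ry":0,"rz":0,"gripper":1},
    {"tx":0,"ty":0,"tz":0,"rx":-0.331,"ry":-0.0465,"rz":0,"gripper":1},
    {"tx":0,"ty":0,"tz":0,"rx":-0.331,"ry":-0.0465,"rz":0,"gripper":1},
    {"tx":0,"ty":0,"tz":0,"rx":0,"ry":0,"rz":0,"gripper":1},
    {"tx":0,"ty":0,"tz":0,"rx":0,"ry":0,"rz":0,"gripper":1},
  ],
)

```text
time_s: 21.7
ee_pos: [572.0, 59.4, 170.0]
ee_rot: [160.1, 2.7, 103.5]
force: [0.3, 0.5, 0.8]
gripper_width: 27.7
gripper_force: 45.0
```

```bash
python3 -c "
from h import *
P=seat+u*(70+19.7)
to(P,Rt=Rt)
st=env.state();Rc=R.from_euler('xyz',st['ee_rot'],degrees=True);e=st['ee_pos']
s=grab('scene','s8.png');t=grab('top','t8.png')
ax=[e+Rc.apply([0,0,19.7-k]) for k in (0,14,26,56,90)]
print('scene axis',proj(s,ax).round(1).tolist());print('top',proj(t,ax).round(1).tolist())
wz=[e+np.array([0,0,18.8])+Rc.apply([0,0,19.7+18.8-k]) for k in (0,14,26,56,90)]
print('hyp world z: scene',proj(s,wz).round(1).tolist())
print('top',blobs(t,(0,150,80),(8,255,255),10)+[1]); print('scene',[b for b in blobs(s,(0,200,80),(4,255,255),10)if b[1][1]>100])
h=cv2.cvtColor(s['frame'],cv2.COLOR_RGB2HSV)
for y in range(150,215):
  print(y,''.join('R' if (p[0]<5 or p[0]>172) and p[1]>170 and p[2]>80 else 'O' if 5<=p[0]<=15 and p[1]>170 and p[2]>170 else 'Y' if 14<p[0]<26 and p[1]>90 else 'W' if p[1]<40 and p[2]>190 else 'g' if p[1]<75 and p[2]>95 else 'k' if p[2]<60 else 'd' if p[1]<90 else '.' for p in h[y,255:320]))
"
```

```text
pos [572.   59.4 170. ] [160.1   2.7 103.5] turn [ 0.     0.    -0.002] shift old axes [ 0.0002 -0.0102  0.0299] new axes [ 0.0002 -0.0102  0.0299] f [0.3 0.5 0.8] w 27.7 21.7
scene axis [[281.8, 167.6], [280.0, 162.8], [278.5, 158.7], [274.5, 148.1], [269.8, 135.5]]
top [[236.1, 217.6], [235.8, 218.7], [235.6, 219.8], [235.0, 222.4], [234.4, 225.6]]
hyp world z: scene [[284.4, 168.2], [282.6, 163.4], [281.1, 159.3], [277.2, 148.6], [272.5, 136.0]]
top [([58, 115, 79, 53, 304], [78.4, 148.5]), ([134, 127, 1, 12, 12], [134.0, 132.5]), ([0, 212, 24, 6, 62], [10.6, 214.6]), ([132, 262, 11, 8, 44], [136.9, 265.6]), ([0, 295, 25, 67, 1486], [10.8, 327.3]), ([26, 297, 7, 21, 116], [29.3, 306.8]), ([36, 298, 4, 19, 58], [37.5, 306.7]), ([25, 319, 7, 24, 128], [27.7, 330.6]), ([35, 320, 4, 20, 57], [36.1, 328.4]), ([24, 344, 6, 19, 101], [26.3, 352.9]), ([33, 344, 4, 18, 52], [34.6, 352.2]), 1]
scene [([264, 136, 16, 22, 190], [271.3, 147.3])]
150 .......dkkkk.RRRRRRRRRR.kdddkd...............OOOOOOOOOO..........
151 ........dkkk.RRRRRRRRRR.dkddkd.................OOOOOOO...........
152 ......
[... 3699 characters left out ...]

205 ...........ggggggggggggggggdddddddd.OOOOOOO..WWWWWWgggWWWWWWWWg..
206 ..........dggggggggggggggggdddddddg..OO....gWWWWWWggggWWWWWWWWg..
207 ..........gWWWgggggggWWWggggddddddgd..dgggWWWWWWWWggggWWWWWWWgd..
208 .........ggWWWWWWWWggWWWggggggggggggWWWWWWWWWWWWWggggWWWWWWWWg...
209 .........gWWWWWWWWWWWWWWggggggggggggWWWWWWWWWWWWWggggWWWWWWWgd...
210 ........ggWWWWWWWWWWWWWWgggggggggggggWWWWWWWWWWWggggWWWWWWWWg....
211 .......dgWWWWWWWWWWWWWWWgggggggggggggggWWWWWWWWWggggWWWWWWWgd....
212 .......gWWWWWWWWWWWWWWWWWggggggggggggggggWWWWWWggggWWWWWWWWg.....
213 ......ggWWWWWWWWWWWWWWWWWgggggggggggggggggggWggggggWWWWWWWg......
214 ......gWWWWWWWWWWWWWWWWWWgggggggggggggggggggggggggWWWWWWWWg......
```

```bash
python3 -c "
from h import *
s=grab('scene')
for dy in (0,):
  print(proj(s,[seat,seat+u*12,seat+u*24,seat+[1,0,0],seat+[0,1,0]]).round(1).tolist())
v=np.array([-np.sin(y0),np.cos(y0),0]);w=np.cross(v,u)
print('rim',[proj(s,[seat+27*(np.cos(a)*w+np.sin(a)*v)]).round(1).tolist()[0] for a in np.arange(0,6.28,.785)])
print('posts',proj(s,[seat+31*v+24*u,seat-31*v+24*u]).round(1).tolist())
"
```

```text
[[290.1, 194.7], [288.7, 191.0], [287.3, 187.3], [290.4, 194.9], [290.3, 194.4]]
rim [[299.9, 195.7], [300.2, 190.0], [294.7, 187.2], [286.6, 188.7], [280.5, 193.6], [279.9, 199.3], [285.3, 202.4], [293.7, 200.9]]
posts [[292.7, 178.7], [281.7, 196.2]]
```

Vision agrees with prediction: mouth at (282,167) against (281.8,167.6), and nipple tip within 0.5 px. Approaching along the axis.

Call:
send_rows(
  motion=[
    {"tx":0,"ty":-0.01,"tz":0.03,"rx":0,"ry":0,"rz":0,"gripper":1},
    {"tx":0,"ty":0,"tz":0.04,"rx":0,"ry":0,"rz":0,"gripper":1},
    {"tx":0,"ty":0,"tz":0.03,"rx":0,"ry":0,"rz":0,"gripper":1},
    {"tx":0,"ty":0,"tz":0.008,"rx":0,"ry":0,"rz":0,"gripper":1},
    {"tx":0,"ty":0,"tz":0,"rx":0,"ry":0,"rz":0,"gripper":1},
    {"tx":0,"ty":0,"tz":0,"rx":0,"ry":0,"rz":0,"gripper":1},
  ],
)

```text
time_s: 22.6
ee_pos: [585.3, 60.1, 117.8]
ee_rot: [160.1, 2.7, 103.5]
force: [0.6, -0.4, -1.2]
gripper_width: 27.7
gripper_force: 45.0
```

```bash
python3 -c "
from h import *
to(seat+u*19.7,Rt=Rt)
e=env.state()
s=grab('scene','s9.png')
print(proj(s,[e['ee_pos']-u*19.7]))
h=cv2.cvtColor(s['frame'],cv2.COLOR_RGB2HSV)
for y in range(166,202):
  print(y,''.join('R' if (p[0]<5 or p[0]>172) and p[1]>170 and p[2]>80 else 'O' if 5<=p[0]<=15 and p[1]>170 and p[2]>170 else 'Y' if 14<p[0]<26 and p[1]>90 else 'W' if p[1]<40 and p[2]>190 else 'g' if p[1]<75 and p[2]>95 else 'k' if p[2]<60 else 'd' if p[1]<90 else '.' for p in h[y,262:310]))
"
```

```text
pos [585.3  60.1 117.8] [160.1   2.7 103.5] turn [ 0.002  0.001 -0.001] shift old axes [-0.0001  0.0006  0.0626] new axes [-0.0001  0.0007  0.0626] f [ 0.6 -0.4 -1.2] w 27.7 22.6
[[286.27760105 185.03991538]]
166 ....dkkkk.RRRRRRRRRR.kddddkkdd..................
167 .....dkkkkRRRRRRRRRR.kddddkkd...................
168 .....dkkkk.RRRRRRRRR.kdddkkd....................
169 ......dkkk.RRRRRRRRRR.kddkkd....................
170 ......dkkkkRRRRRRRRRR.kddkdd....................
171 .......dkkk.RRRRRRRRR.dkdddd....................
172 .......dkkkkRRRRRRRRRR.kdddg....................
173 .......ddkkkRRRRRRRRRR.kddd.....................
174 ........dkkk.RRRRRRRRRR.kdg.....................
175 .........dd..RRRRRRRRRR.dd......................
176 ..............RRR.......dg......................
177 .......................dgg......................
178 ...............gggggggggg..ddgd.................
179 ...........................kdgddddd.............
180 .........................kkkdgddddd.............
181 ..................dkkkkkkkkdgggdddd.............
182 ..................gdkkkkkkdgggggdddd...
[... 316 characters left out ...]
d..........
189 ..............dgWggd.....YYY......O.............
190 ..............gWWWWWg....YYY.gggd..OO...........
191 .............dggdggWg....YYYYggggg..OO..........
192 .............gg...ggg...dYYYYdggggg.OO..........
193 ............gWg....d.ggggYYYYYggggg.OO..........
194 ...........gWWWggdY..gggggYYYYggggg.OOO.gggg....
195 ...........gWWWWggd.dgggggYYYdgggg..OOO.gWWWggg.
196 ..........ggggWWgggggggggggdgggggg.OOOO.gWWWWWWg
197 ..........ggggggggddggggggggggggg.OOOOO.dWWWWWWW
198 .........ggggggggddddddddggggggd.OOOOOOO.WWWWWWW
199 ........dggggggggddddddddggggd..OOOOOOOO.gWWWWWg
200 .......dggggggggggdddddddd....OOOOOOOOOO.gWWWWWg
201 .......gggggggggggddddddd..OOOOOOOOOOOOO.WWWWWgg
```

Call:
send_rows(
  motion=[
    {"tx":0,"ty":0,"tz":0.012,"rx":0,"ry":0,"rz":0,"gripper":1},
    {"tx":0,"ty":0,"tz":0.008,"rx":0,"ry":0,"rz":0,"gripper":1},
    {"tx":0,"ty":0,"tz":0,"rx":0,"ry":0,"rz":0,"gripper":1},
    {"tx":0,"ty":0,"tz":0,"rx":0,"ry":0,"rz":0,"gripper":1},
  ],
)

```text
time_s: 23.15
ee_pos: [588.4, 60.2, 107.7]
ee_rot: [160.1, 2.7, 103.5]
force: [0.0, -1.8, 0.5]
gripper_width: 27.7
gripper_force: 45.0
```

Call:
send_rows(
  motion=[
    {"tx":0,"ty":0,"tz":0.006,"rx":0,"ry":0,"rz":0,"gripper":1},
    {"tx":0,"ty":0,"tz":0.006,"rx":0,"ry":0,"rz":0,"gripper":1},
    {"tx":0,"ty":0,"tz":0.006,"rx":0,"ry":0,"rz":0,"gripper":1},
    {"tx":0,"ty":0,"tz":0,"rx":0,"ry":0,"rz":0,"gripper":1},
  ],
)

```text
time_s: 23.65
ee_pos: [591.4, 60.8, 98.8]
ee_rot: [160.1, 2.7, 103.5]
force: [-0.4, -2.3, 0.3]
gripper_width: 27.7
gripper_force: 45.0
```

```bash
cat > f.py <<'E'
from h import *
to(seat+u*19.7,Rt=Rt)
s=env.state();print('axial push',(s['force']@u).round(2),'tool-frame force',R.from_euler('xyz',s['ee_rot'],degrees=True).inv().apply(s['force']).round(2),'torque',s['torque'].round(2))
E
python3 f.py
```

```text
pos [591.4  60.8  98.8] [160.1   2.7 103.5] turn [-0.     0.    -0.001] shift old axes [-0.0003  0.0021  0.0227] new axes [-0.0003  0.0021  0.0227] f [-0.4 -2.3  0.3] w 27.7 23.65
axial push 0.46 tool-frame force [-2.18 -0.79 -0.46] torque [-0.41  0.05 -0.17]
```

Call:
send_rows(
  motion=[
    {"tx":-0.002,"ty":0,"tz":0.004,"rx":0,"ry":0,"rz":0,"gripper":1},
    {"tx":0,"ty":0,"tz":0.004,"rx":0,"ry":0,"rz":0,"gripper":1},
    {"tx":0,"ty":0,"tz":0.004,"rx":0,"ry":0,"rz":0,"gripper":1},
    {"tx":0,"ty":0,"tz":0,"rx":0,"ry":0,"rz":0,"gripper":1},
    {"tx":0,"ty":0,"tz":0,"rx":0,"ry":0,"rz":0,"gripper":1},
  ],
)

```text
time_s: 24.28
ee_pos: [593.6, 60.1, 93.7]
ee_rot: [160.1, 2.7, 103.5]
force: [-1.4, -1.2, 3.9]
gripper_width: 27.8
gripper_force: 45.0
```

```bash
python3 f.py
```

```text
pos [593.6  60.1  93.7] [160.1   2.7 103.5] turn [ 0.     0.    -0.001] shift old axes [0.0016 0.002  0.0116] new axes [0.0016 0.002  0.0116] f [-1.4 -1.2  3.9] w 27.8 24.27
axial push 4.2 tool-frame force [-1.03 -0.2  -4.2 ] torque [-0.12  0.28 -0.05]
```

Call:
send_rows(
  motion=[
    {"tx":-0.001,"ty":0,"tz":0.004,"rx":0,"ry":0,"rz":0,"gripper":1},
    {"tx":0,"ty":0,"tz":0.004,"rx":0,"ry":0,"rz":0,"gripper":1},
    {"tx":0,"ty":0,"tz":0.003,"rx":0,"ry":0,"rz":0,"gripper":1},
    {"tx":0,"ty":0,"tz":0,"rx":0,"ry":0,"rz":0,"gripper":1},
    {"tx":0,"ty":0,"tz":0,"rx":0,"ry":0,"rz":0,"gripper":1},
  ],
)

```text
time_s: 24.9
ee_pos: [595.5, 59.9, 88.9]
ee_rot: [160.1, 2.7, 103.5]
force: [-3.8, -0.0, 8.5]
gripper_width: 27.8
gripper_force: 45.0
```

```bash
python3 f.py
```

```text
pos [595.5  59.9  88.9] [160.1   2.7 103.5] turn [ 0.001 -0.    -0.002] shift old axes [0.0024 0.0019 0.0013] new axes [0.0024 0.0019 0.0013] f [-3.8 -0.   8.5] w 27.8 24.9
axial push 9.27 tool-frame force [ 0.44 -0.53 -9.27] torque [0.07 0.46 0.04]
```

Call:
send_rows(
  motion=[
    {"tx":0,"ty":0,"tz":0.002,"rx":0,"ry":0,"rz":0,"gripper":1},
    {"tx":0,"ty":0,"tz":0.001,"rx":0,"ry":0,"rz":0,"gripper":1},
    {"tx":0,"ty":0,"tz":0,"rx":0,"ry":0,"rz":0,"gripper":1},
    {"tx":0,"ty":0,"tz":0,"rx":0,"ry":0,"rz":0,"gripper":1},
  ],
)

```text
time_s: 25.4
ee_pos: [595.6, 59.9, 88.8]
ee_rot: [160.1, 2.7, 103.5]
force: [-10.2, -1.6, 18.3]
gripper_width: 27.8
gripper_force: 45.0
```

```bash
python3 f.py
```

```text
pos [595.6  59.9  88.8] [160.1   2.7 103.5] turn [ 0.001 -0.    -0.001] shift old axes [0.0025 0.0018 0.0011] new axes [0.0025 0.0018 0.0011] f [-10.2  -1.6  18.3] w 27.8 25.4
axial push 20.74 tool-frame force [ -0.04  -3.44 -20.75] torque [0.06 1.14 0.1 ]
```

Call:
send_rows(
  motion=[
    {"tx":0,"ty":0,"tz":0,"rx":0,"ry":0,"rz":0,"gripper":1},
    {"tx":0,"ty":0,"tz":0,"rx":0,"ry":0,"rz":0,"gripper":1},
    {"tx":0,"ty":0,"tz":0,"rx":0,"ry":0,"rz":0,"gripper":1},
    {"tx":0,"ty":0,"tz":0,"rx":0,"ry":0,"rz":0,"gripper":1},
    {"tx":0,"ty":0,"tz":0,"rx":0,"ry":0,"rz":0,"gripper":1},
    {"tx":0,"ty":0,"tz":0,"rx":0,"ry":0,"rz":0,"gripper":1},
  ],
)

```text
time_s: 26.15
ee_pos: [595.6, 59.9, 88.8]
ee_rot: [160.1, 2.7, 103.5]
force: [-10.8, -1.2, 19.4]
gripper_width: 27.8
gripper_force: 45.0
```

```bash
python3 f.py; python3 -c "
from h import *
s=grab('scene')
print([b for b in blobs(s,(0,200,80),(4,255,255),10)if b[1][1]>100], proj(s,[seat+u*k for k in (14,26,90)]).round(1).tolist())
print([b for b in blobs(s,(22,150,100),(34,255,255),15)])
h=cv2.cvtColor(s['frame'],cv2.COLOR_RGB2HSV)
for y in range(176,206):
  print(y,''.join('R' if (p[0]<5 or p[0]>172) and p[1]>170 and p[2]>80 else 'O' if 5<=p[0]<=15 and p[1]>170 and p[2]>170 else 'Y' if 14<p[0]<26 and p[1]>90 else 'W' if p[1]<40 and p[2]>190 else 'g' if p[1]<75 and p[2]>95 else 'k' if p[2]<60 else 'd' if p[1]<90 else '.' for p in h[y,262:310]))"
```

```text
pos [595.6  59.9  88.8] [160.1   2.7 103.5] turn [ 0.001 -0.    -0.001] shift old axes [0.0024 0.0018 0.0011] new axes [0.0024 0.0018 0.0011] f [-10.8  -1.2  19.4] w 27.8 26.15
axial push 21.99 tool-frame force [  0.42  -3.53 -21.99] torque [0.07 1.11 0.13]
[([293, 127, 7, 4, 17], [296.5, 129.0]), ([273, 167, 14, 19, 145], [279.8, 176.6])] [[288.4, 190.4], [287.0, 186.7], [279.2, 165.9]]
[([352, 223, 11, 11, 98], [357.1, 228.3]), ([285, 291, 41, 42, 1255], [305.2, 311.6])]
176 .......ddkkkkRRRRRRRRRR.kddddkkkd...............
177 ........dkkkk.RRRRRRRRR.kddddkkkd...............
178 .........dkkk.RRRRRRRRRR.kddddkdd...............
179 .........ddkkkRRRRRRRRRR.kddkkkddd..............
180 ..........dkkk.RRRRRRRRR.kdddkddddd.............
181 ..........dkkkkRRRRRRRRRR.kddkddddd.............
182 ...........dkkk.RRRRRRRRR.kddddddddd............
183 ...........dkkk.RRRRRRRRR.dkddd.dddd............
184 ............dkkkRRRRRRRRRR.kddd.dddd............
185 ............ddk..RRRRRRRRR.ddg.dddddd...........
186 ..................RRRRRRRR..ggddddddd...........
187 ...........................ggdddd..
[... 267 characters left out ...]
O..........
193 ............gWg....d.ggggddddgggggg.OOO.........
194 ...........gWWWggdY..gggggggggggggg.OOO.ggg.....
195 ...........gWWWWWgd.dggggggggggggg..OOO.ggggggg.
196 ..........ggggWWgggggggggggggggggg.OOOO.dgggWWWg
197 ..........ggggggggddgggdggggggggd.OOOO...gggWWWW
198 .........ggggggggddddddddgggggg..OOOOO...ggWWWWW
199 ........gggggggggddddddddggggd..OOOOOO...dWWWWWg
200 .......dggggggggggdddddddg....OOOOOOOOO..gWWWWWg
201 .......gggggggggggddddddd..OOOOOOOOOOOOO.gWWWWgg
202 ......gggggggggggggdddddd..OOOOOOOOOOOOO.gWWWggW
203 .....dgggggggggggggddddddd..OOOOOOOOOOO.gWWWWggW
204 .....ggggggggggggggdddddddd..OOOOOOOOO.gWWWWgggW
205 ....ggggggggggggggggdddddddd.OOOOOOO..gWWWWWgggW
```

The marker is on the dock at a hard stop, and the push is steady at about 22 N. Handing in.

```bash
python3 -c "
from workcell import env
print(env.job_done())"
```

```text
the job is handed in; nothing more can be done
None
```

I handed the job in with the cap in the white tray, the cartridge in the orange tray, and the marker gripped and pressed onto the dock at about 22 N; the catches snapping in is inferred from the forces and the hard stop, not seen.

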